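Hold the drop seeder's shutter open for cleaning

ROBOT

A 6-joint arm with a two-finger parallel gripper is mounted at the origin on the work surface. World frame = base frame: x ahead of the robot, y to its left, z up, the work surface at z = 0. Lengths are in mm, angles in rad, forces in N, time in s.
With the tool pointing down it reaches from about 200 to 875 mm from the base axis. Payload 3.4 kg.
Tool frame: the origin (TCP) lies midway between the tips of the shut fingers; the grasp point (between the pads) lies 19 mm behind it (grip_depth is the distance from the TCP to the grasp point, in mm); z points along the fingers, y is the direction in which the jaws open and shut (so a half turn about z gives the same grasp; the last joint's range is limited). The gripper opens to 94 mm and grips with 3 to 60 N. Pads are 16 mm wide; open, the fingers measure 119 mm over their backs; the gripper's body (75 mm by 177 mm) begins 78 mm behind the grasp point.
Start: joints at [-0.121, 0.276, 1.505, -0, 1.361, -0.121], TCP at [575.035, -0.01, 205.493] pointing down, gripper open.
Joint ranges: [-2.89, 2.89], [-0.75, 2.08], [0.22, 2.7], [-1.18, 4.32], [0.11, 2.71], [-2.7, 2.7]. Speed limits (rad/s): [2.57, 2.57, 3.14, 3.14, 3.14, 3.14].

INTERFACE

Orientations are given as a rotation vector (axis times angle).
In Python, from bench import * gives the robot as it stands. The module is installed in compiled form; this text tells all that it offers. Calls block until the motion is done:
- reach(position, orientation): joint-space move of the TCP to a pose.
- move_linear(position, attitude=None, v=150, stop_force=None): straight line of the TCP; attitude=None keeps the orientation; v is the mean speed in mm/s. With stop_force (N) it stops when the force on the tool has changed by that much, and returns True; else False.
- movej(angles): joint-space move.
- gripper_to(opening, force=None): opening from 0.0 (shut) to 1.0 (fully open); force is the grip in N (None keeps the last); returns when the fingers have stopped.
- hold(seconds).
- inverse_kinematics(position, orientation): joint angles nearest the present ones, or None.
- snapshot(name): name is "scene" or "side" or "wrist"; returns (picture, depth): 480x640x3 uint8, red, green, blue; 480x640 float32, mm along the optical axis (not along the pixel's ray), 0 where there is no reading.
- camera_model(name): a dict with "fx", "fy", "cx", "cy" (pixels), "view" (4x4, takes a point from world to camera coordinates). Camera axes: x right, y down, z forward; pixel columns grow to the right and rows downward; lengths in mm; the calibration is good to about 2 mm. A picture is of the moment at which its call begins: read the wrist's pose just before it. camera_model takes no time and is no camera call; for the wrist camera it gives the pose at the moment of the call.
A pose or a line that the arm cannot do raises IKError and nothing moves.
- job_done(): hands the job in, once; it reports no verdict.
Readings, each from a call of its own:
- current_t(): time.
- current_joint_pos(): joint angles.
- current_joint_velocities(): joint speeds.
- current_tau(): joint torques, N m.
- current_position(): TCP position.
- current_tcp_rot(): TCP orientation.
- current_force(): force on the tool from outside, world axes, zero at the start.
- current_wrist_torque(): the same for the moment, N m.
- current_opening(): opening from 0.0 (shut) to 1.0 (fully open).
Only numpy, scipy, OpenCV 4.12 (cv2) and the standard library are available. Lean on these libraries where they do the work, as an engineer would, in place of code of your own. Each camera call takes 0.05 s, during which the arm holds its last target. There are 200 camera calls.

TASK

I want to brush out the holes of the drop seeder, so hold it open for me: flip the cam lever all the way over, from leaning over the shutter's tab to leaning outwards, to free the shutter; then push the shutter's tab in smoothly against its spring plungers until it is hard up against its stop screws. Push firmly but do not ram it, leave the brush, the seed jar and the net cup alone, and finish while still holding the shutter fully open.

Things in the scene. Friction and masses are not known exactly. Their poses are not given: they have to be found in the camera images.
- seeder: Drop seeder, fixed to the bench: aluminium frame 330 x 330 mm, 108 mm tall, over a black cell tray, perforated steel seed plate in its top. Origin: centre of its underside, on the bench. x: the way the shutter is pushed, from the tab (front) to the two plunger barrels (rear); y to the left, z up. Front rail's face at x = -165 mm; two stop screws stand out 20 mm from it at y = -30 and 30, z = 98.
- tab_face (a point): Centre of the pushing area on the shutter's tab, an upright aluminium plate before the seeder's front, 130 mm wide (seeder y), 8 mm thick (x), from 75 to 115 mm above the bench. The point is on its front (-x) face, mid-width, 100 mm above the bench, at seeder x = -209 mm when shut; axes as the seeder's. The front face is free to be pushed by fingers reaching down before it.
- shutter (a joint): Shutter travel in m along seeder +x: 0 shut, 0.016 hard against the stop screws (fully open). The plungers push back with 5 N at 0 rising to 11 N at 0.016, plus 1 N friction. Blocked, with 1 mm of play, while the cam lever's lobe stands behind the tab; springs shut when let go.
- cam_lever (a joint): Cam lever angle in rad about a level pivot parallel to seeder x: 0 locked (arm leans 50 degrees from upright towards seeder -y, over the tab), 0.87 upright, 1.745 fully over (leans 50 degrees towards +y, outwards; its lobe stands up clear of the tab). Starts between 0 and 0.3, stays where it is left, takes about 1 N at the knob.
- lever_knob (a point): Centre of the black ball knob, 22 mm in diameter, at the end of the cam lever's 9 mm square arm, 78 mm from the pivot. The pivot is at seeder x = -192.5, y = 85, z = 100 mm; the knob is 150 mm above the bench at either end of the swing and 178 mm when upright.
- brush: Hand brush lying on the bench to the right of the seeder; leave it alone.
- seed_jar: Closed seed jar, 72 mm in diameter and 100 mm tall, standing to the left of the seeder; leave it alone.
- net_cup: Small green net cup, 60 mm across and 50 mm tall, standing to the left and in front of the seed jar; leave it alone.

How it is judged (in metres and radians):
On the way, in this order (a step that is already met when the one before it is completed fails the run):
1. the cam lever is flipped over with the shutter still shut (value of joint cam_lever above 1.4 rad and value of joint shutter below 0.004 m), for 0.1 s.
2. the shutter is pushed home against the stop screws (value of joint shutter above 0.0145 m), for 0.3 s.
At the end, for the whole second after the job is handed in: The robot is still pushing on the shutter (more than 6 N), the shutter is within 1.5 mm of its stop and the cam lever is over (beyond 1.4 rad) (value of joint shutter above 0.0145 m and value of joint cam_lever above 1.4 rad and contact force between the fingers and shutter above 6 N); the arm keeps its last pose, push and grip.
It fails at once if the shutter is rammed (pushed with more than 60 N) (contact force between the fingers and shutter above 60 N).
It fails at once if the shutter is slammed open (faster than 0.2 m/s) (velocity of joint shutter above 0.2 m/s).
It fails at once if a bystander is disturbed (distance of any of brush, seed_jar, net_cup from where it was at the start of the episode above 0.03 m).
It also fails if it takes over 51 s, if anything falls off the work surface, if the arm or the gripper's body presses on something with over 40 N, if the wrist force passes 120 N, or if a joint passes its speed limit or range.

## Working session

There is one attempt and no reset: what is moved stays moved. The work goes in short steps, each a Python script; the robot and the scene stay as the last script left them, time stands still between calls to the robot, and variables do not carry over. Pictures are saved under pics/ and viewed, about 8 in all and at most 12, crops included, and the job is handed in when it is done.

```bash
mkdir -p pics; cat > h.py <<'E'
from bench import *
import numpy as np, cv2
from scipy.spatial.transform import Rotation as R
def snap(n,f):
    m=camera_model(n); p,d=snapshot(n); cv2.imwrite(f'pics/{f}.png',p[:,:,::-1]); np.savez(f'pics/{f}.npz',p=p,d=d,**{k:np.array(v) for k,v in m.items()}); return p,d,m
def unproj(u,v,z,m):
    c=np.array([(u-m['cx'])/m['fx']*z,(v-m['cy'])/m['fy']*z,z,1]); return (np.linalg.inv(m['view'])@c)[:3]
def cloud(d,m):
    v,u=np.mgrid[:480,:640]; c=np.stack([(u-m['cx'])/m['fx']*d,(v-m['cy'])/m['fy']*d,d,np.ones_like(d)],-1)
    return (c@np.linalg.inv(m['view']).T)[...,:3]
E
python3 - <<'E'
from h import *
for n in('scene','side'):
    p,d,m=snap(n,n+'0'); print(n,m['fx'],np.linalg.inv(m['view']).round(2).tolist(),(d>0).mean())
print(current_t(),current_tcp_rot())
E
```

```text
scene 479.0072564786607 [[-0.33, 0.8, -0.49, 934.25], [0.94, 0.29, -0.17, 165.16], [0.0, -0.52, -0.85, 812.82], [0.0, 0.0, 0.0, 1.0]] 0.9959733072916667
side 571.5544874112823 [[0.97, -0.14, 0.21, 303.18], [-0.26, -0.57, 0.78, -938.16], [0.01, -0.81, -0.59, 836.34], [0.0, 0.0, 0.0, 1.0]] 0.9959602864583333
0.1 [-2.22064412e+00 -2.22046617e+00  1.53502908e-03]
```

View pics/scene0.png

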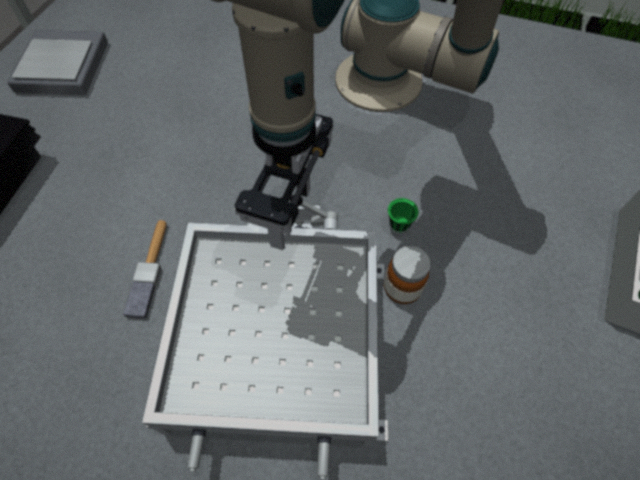

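View pics/side0.png

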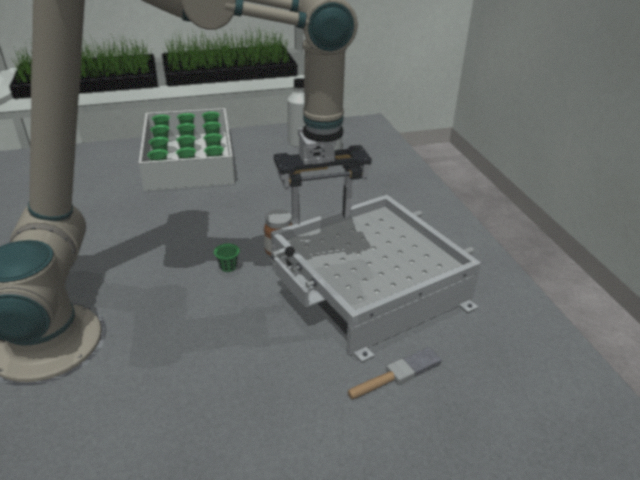

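The scene view shows the seeder frame with corners near (190,225), (367,232), (377,433) and (147,423). The tab and lever are under the gripper near (325,215), the jar is at (408,275), the cup at (402,213) and the brush at (148,270). In the side view the knob is at about (289,251) and the tab runs from (277,262) to (320,297). Next I'll make a top-down height map from the depth.

```bash
python3 - <<'E'
from h import *
p,d,m=snap('wrist','wrist0'); 
img=np.zeros((600,800,3),np.uint8)
for n in('scene0','side0'):
    z=np.load(f'pics/{n}.npz'); X=cloud(z['d'],z); ok=(z['d']>0)
    for (lo,hi,c) in((101,114,0),(115,200,1),(30,100,2)):
        s=X[ok&(X[...,2]>lo)&(X[...,2]<hi)]
        for x,y,_ in s:
            r,cc=int(550-(x-400)),int(400-y)   # 1px/mm, up = +x
            if 0<=r<600 and 0<=cc<800: img[r,cc,c]=255
    if n=='scene0':
        for q in((190,225),(367,232),(377,433),(147,423)):
            a=unproj(*q,1,z);o=np.linalg.inv(z['view'])[:3,3];t=(108-o[2])/(a-o)[2];print(q,(o+t*(a-o)).round(1),X[q[1],q[0]].round(1))
cv2.imwrite('pics/top.png',img)
E
```

```text
(190, 225) [ 588.9 -187.   108. ] [ 588.5 -187.3  107.4]
(367, 232) [499.1 106.6 108. ] [497.1 106.3 104.9]
(377, 433) [804.9 210.7 108. ] [804.6 210.7 106.8]
(147, 423) [898.9 -92.9 108. ] [898.7 -94.1 104.7]
```

View pics/top.png

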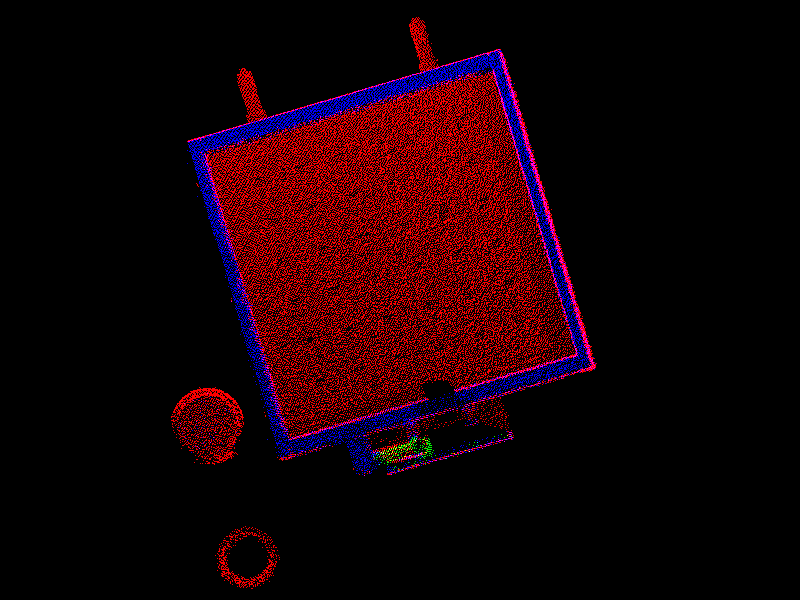

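View pics/wrist0.png

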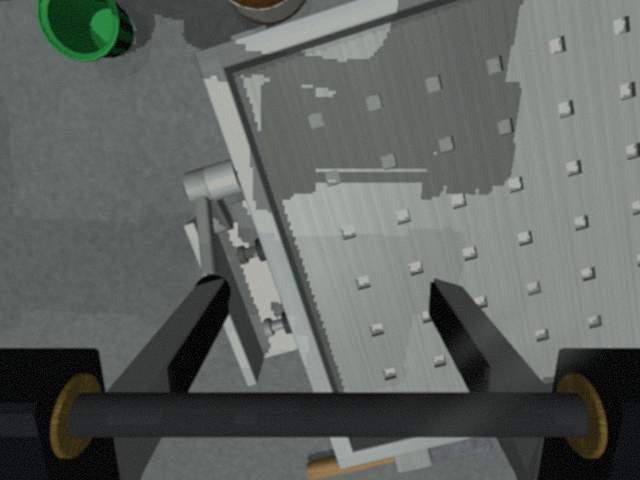

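The height map shows the rim square, and the tab is in front at the bottom with its leading edge from (388,473) to (512,437). The lever is over the tab at about (400,450). The jar at (208,425) and cup at (247,557) are clear of both. In the wrist view the lever arm leans from the pivot hub (212,180) towards (210,275), so it is locked. Next I'll fit the pose and check it against the tab and lever points.

```bash
cat >> h.py <<'E'
def fit():
    P=[]
    for n in('scene0','side0'):
        z=np.load(f'pics/{n}.npz'); X=cloud(z['d'],z); P.append(X[(z['d']>0)&(X[...,2]>30)&(X[...,2]<200)])
    P=np.vstack(P); c=np.array([698.,9.5]); yaw=np.radians(17.)
    return P,c,yaw
def loc(P,c,yaw):
    Q=P.copy(); r=np.array([[np.cos(yaw),np.sin(yaw)],[-np.sin(yaw),np.cos(yaw)]]); Q[:,:2]=(P[:,:2]-c)@r.T; return Q
E
python3 - <<'E'
from h import *
P,c,yaw=fit()
for i in range(3):
    Q=loc(P,c,yaw); s=(np.abs(Q[:,2]-107)<4)&(np.abs(Q[:,:2]).max(1)<171)
    (cx,cy),wh,a=cv2.minAreaRect(P[s][:,:2].astype(np.float32)); a=a%90; c=np.array([cx,cy]); yaw=np.radians(a if a<45 else a-90); print(cx,cy,wh,a)
Q=loc(P,c,yaw)
print('rim z',np.median(Q[s][:,2]))
t=Q[(Q[:,0]<-195)&(Q[:,0]>-225)&(np.abs(Q[:,1])<66)&(Q[:,2]<118)&(Q[:,2]>110)]; print('tab',np.percentile(t,[2,50,98],axis=0).round(1))
k=Q[(Q[:,0]<-175)&(Q[:,0]>-215)&(Q[:,1]<80)&(Q[:,1]>0)&(Q[:,2]>135)]; print('knob',len(k),np.percentile(k,[2,50,98],axis=0).round(1))
np.savez('pose.npz',c=c,yaw=yaw)
E
```

```text
693.5671997070312 10.1385498046875 (335.7336120605469, 334.9028015136719) 16.39864158630371
692.1539916992188 9.722640991210938 (338.67999267578125, 334.9028015136719) 16.39864158630371
691.4291381835938 9.50933837890625 (340.1911315917969, 334.9028015136719) 16.39864158630371
rim z 106.59485612114668
tab [[-207.4  -64.5  110.2]
 [-202.9    4.4  113.5]
 [-196.8   62.2  116.5]]
knob 194 [[-200.    13.9  135.9]
 [-187.7   27.6  151.6]
 [-178.7   44.3  160.2]]
```

```bash
python3 - <<'E'
from h import *
P,_,_=fit(); c=np.array([697.,10.]); yaw=np.radians(16.7)
for i in range(4):
    Q=loc(P,c,yaw); Q=Q[(np.abs(Q[:,2]-107.5)<3.5)]
    L={}
    for ax in(0,1):
        for sg in(-1,1):
            e=[]
            for b in np.arange(-140,140,7):
                if ax==0 and sg<0 and b>-75 and b<115: continue
                s=(np.abs(Q[:,1-ax]-b)<5)&(np.abs(sg*Q[:,ax]-160)<12)
                if s.sum()>15: e.append((b,sg*np.percentile(sg*Q[s,ax],94)))
            e=np.array(e,np.float32); vx,vy,x0,y0=cv2.fitLine(e,cv2.DIST_HUBER,0,.01,.01).ravel(); L[ax,sg]=(vy/vx,y0-x0*vy/vx)
    dx=(L[0,1][1]+L[0,-1][1])/2; dy=(L[1,1][1]+L[1,-1][1])/2
    th=(-L[0,1][0]+L[1,1][0]+L[1,-1][0])/3
    print({k:(round(v[0],4),round(v[1],1)) for k,v in L.items()})
    c=c+np.array([np.cos(yaw)*dx-np.sin(yaw)*dy,np.sin(yaw)*dx+np.cos(yaw)*dy]); yaw+=th
print(c,np.degrees(yaw)); np.savez('pose.npz',c=c,yaw=yaw)
Q=loc(P,c,yaw)
t=Q[(Q[:,0]<-195)&(Q[:,0]>-225)&(np.abs(Q[:,1])<70)&(Q[:,2]<117)&(Q[:,2]>112)]; print('tab',np.percentile(t,[5,50,95],axis=0).round(1))
k=Q[(Q[:,0]<-165)&(Q[:,0]>-225)&(Q[:,1]<80)&(Q[:,1]>0)&(Q[:,2]>140)]; print('knob',len(k),np.percentile(k,[5,50,95],axis=0).round(1))
E
```

```text
{(0, -1): (np.float32(0.0062), np.float32(-166.3)), (0, 1): (np.float32(0.0044), np.float32(163.5)), (1, -1): (np.float32(-0.0036), np.float32(-163.3)), (1, 1): (np.float32(-0.0029), np.float32(162.4))}
{(0, -1): (np.float32(0.0028), np.float32(-164.9)), (0, 1): (np.float32(0.0013), np.float32(164.9)), (1, -1): (np.float32(-0.0014), np.float32(-162.9)), (1, 1): (np.float32(0.001), np.float32(162.9))}
{(0, -1): (np.float32(0.0059), np.float32(-164.5)), (0, 1): (np.float32(0.0008), np.float32(164.8)), (1, -1): (np.float32(0.0002), np.float32(-162.9)), (1, 1): (np.float32(0.0016), np.float32(162.9))}
{(0, -1): (np.float32(0.0028), np.float32(-165.1)), (0, 1): (np.float32(0.001), np.float32(164.7)), (1, -1): (np.float32(-0.0009), np.float32(-162.8)), (1, 1): (np.float32(0.0013), np.float32(162.9))}
[695.72360685   9.11782462] 16.462174711579248
tab [[-210.8  -58.4  112.3]
 [-206.6    7.6  114. ]
 [-201.1   62.7  116.1]]
knob 168 [[-203.1   16.3  141. ]
 [-192.3   25.4  153. ]
 [-183.9   40.   159.7]]
```

The fit agrees with the given sizes: the frame measures 330 mm in x, the tab's mid-plane is at x ≈ -206 (should be -205), and the knob is at about (-192, 25..28, 150). I'll flip the lever now.

```bash
cat >> h.py <<'E'
_p=np.load('pose.npz') 
def W(x,y,z):
    c,s=np.cos(_p['yaw']),np.sin(_p['yaw']); return [float(_p['c'][0]+c*x-s*y),float(_p['c'][1]+s*x+c*y),float(z)]
_y=float(_p['yaw'])
def down(sg=1):  # tool z down, tool y along +-seeder y
    ty=sg*np.array([-np.sin(_y),np.cos(_y),0]); tz=np.array([0,0,-1.]); return R.from_matrix(np.stack([np.cross(ty,tz),ty,tz],1)).as_rotvec()
E
python3 - <<'E'
from h import *
gripper_to(0.0,20)
j0=np.array(current_joint_pos()); b=None
for sg in(1,-1):
    j=inverse_kinematics(W(-192.5,-15,210),down(sg)); print(sg,None if j is None else np.round(j,2))
    if j is not None and (b is None or abs(j[5])<b[0]): b=(abs(j[5]),sg)
o=down(b[1]); np.save('sg.npy',b[1])
reach(W(-192.5,-15,210),o)
move_linear(W(-192.5,-15,145),v=100)
print(current_t(),current_force(),current_position())
f=[]
for a in np.radians([-50,-40,-30,-20,-10,0,10,20,30,38,46]):
    ky,kz=85+78*np.sin(a),100+78*np.cos(a)
    s=move_linear(W(-192.5,ky-23.5,kz-5),v=60,stop_force=25); f.append(np.linalg.norm(current_force()).round(1))
    if s: print('stopped',np.degrees(a)); break
print(f,current_t(),current_position())
snap('scene','scene1'); snap('side','side1')
a=cv2.imread('pics/scene1.png')[130:330,200:460];b=cv2.imread('pics/side1.png')[170:370,200:460]
cv2.imwrite('pics/flip.png',cv2.resize(np.vstack([a,b]),None,fx=1.45,fy=1.45))
E
```

```text
1 [-0.25  0.19  1.61 -0.    1.34 -2.11]
-1 [-0.25  0.19  1.61 -0.    1.34  1.03]
3.4333 [-0.02595341 -0.23181306 -0.5302795 ] [515.87807858 -59.8686429  145.3947482 ]
stopped 20.0
[np.float64(1.0), np.float64(1.1), np.float64(7.1), np.float64(16.7), np.float64(30.0), np.float64(46.2), np.float64(55.7), np.float64(2.8)] 6.3333 [493.93457246  27.15333573 184.05525511]
```

View pics/flip.png

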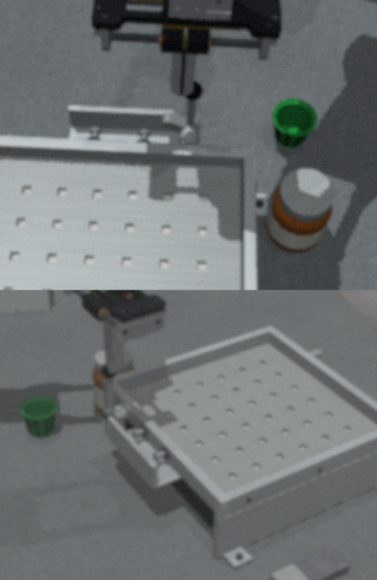

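The scene crop shows the knob at about (194,90), roughly upright and just on the +y side of the finger. The force built up and then released, so I'll locate the knob and the TCP in the seeder frame before going on.

```bash
python3 - <<'E'
from h import *
hold(0.3); p=np.array([current_position()]); print(loc(p,_p['c'],_p['yaw']),current_force(),current_wrist_torque(),np.degrees((R.from_rotvec(current_tcp_rot())*R.from_rotvec(down(int(np.load('sg.npy')))).inv()).as_rotvec()))
c,y=_p['c'],_p['yaw']
for n in('scene1','side1'):
    z=np.load(f'pics/{n}.npz'); X=cloud(z['d'],z); Q=loc(X.reshape(-1,3),c,y)
    s=(z['d'].ravel()>0)&(Q[:,0]<-150)&(Q[:,0]>-230)&(Q[:,1]>-70)&(Q[:,1]<180)&(Q[:,2]>118)&(Q[:,2]<215)
    g=z['p'].reshape(-1,3).max(1)
    k=s&(g<45); print(n,s.sum(),k.sum())
    for zl in range(118,215,8):
        q=Q[s&(Q[:,2]>=zl)&(Q[:,2]<zl+8)]; 
        if len(q): print(zl,len(q),q.min(0).round()[:2],q.max(0).round()[:2])
    if k.any(): print('dark',np.percentile(Q[k],[5,50,95],axis=0).round(1))
E
```

```text
Traceback (most recent call last):
NameError: name '_p' is not defined. Did you mean: 'np'?
```

```bash
python3 - <<'E'
from h import *
import h
c,y=h._p['c'],h._p['yaw']
hold(0.3); p=np.array([current_position()]); print(loc(p,c,y),current_force(),current_wrist_torque(),np.degrees((R.from_rotvec(current_tcp_rot())*R.from_rotvec(down(int(np.load('sg.npy')))).inv()).as_rotvec()))
for n in('scene1','side1'):
    z=np.load(f'pics/{n}.npz'); X=cloud(z['d'],z); Q=loc(X.reshape(-1,3),c,y)
    s=(z['d'].ravel()>0)&(Q[:,0]<-150)&(Q[:,0]>-230)&(Q[:,1]>-70)&(Q[:,1]<180)&(Q[:,2]>118)&(Q[:,2]<215)
    k=s&(z['p'].reshape(-1,3).max(1)<45); print(n,s.sum(),k.sum())
    for zl in range(118,215,8):
        q=Q[s&(Q[:,2]>=zl)&(Q[:,2]<zl+8)]; 
        if len(q): print(zl,len(q),q.min(0).round()[:2],q.max(0).round()[:2])
    if k.any(): print('dark',np.percentile(Q[k],[5,50,95],axis=0).round(1))
E
```

```text
[[-188.59020794   73.04504886  182.81794303]] [ 0.10464143 -0.88737921  0.47352212] [ 0.00520767  0.00600257 -0.0089256 ] [-0.96876359 -1.11476405  0.08761916]
scene1 396 86
118 72 [-199.   53.] [-183.   89.]
126 12 [-189.   82.] [-186.   89.]
134 17 [-189.   82.] [-186.   89.]
142 13 [-189.   81.] [-185.   90.]
150 15 [-194.   81.] [-187.   90.]
158 12 [-189.   81.] [-187.   89.]
166 4 [-185.   86.] [-183.   94.]
174 36 [-190.   79.] [-179.   95.]
182 68 [-199.   65.] [-178.   95.]
190 49 [-185.   61.] [-177.   85.]
198 47 [-181.   63.] [-177.   85.]
206 47 [-182.   63.] [-177.   86.]
214 4 [-180.   64.] [-178.   80.]
dark [[-194.3   73.8  175.7]
 [-184.    88.4  183.6]
 [-179.4   93.8  207. ]]
side1 333 12
118 52 [-202.   51.] [-187.   89.]
126 16 [-199.   80.] [-191.   90.]
134 14 [-199.   81.] [-191.   89.]
142 16 [-199.   80.] [-190.   89.]
150 14 [-200.   79.] [-189.   87.]
158 18 [-199.   80.] [-189.   86.]
166 13 [-203.   77.] [-186.   90.]
174 27 [-205.   75.] [-187.   88.]
182 30 [-203.   65.] [-183.   93.]
190 35 [-201.   60.] [-183.   86.]
198 46 [-200.   60.] [-181.   85.]
206 41 [-201.   61.] [-181.   85.]
214 11 [-202.   60.] [-181.   84.]
dark [[-202.6   76.9  175.4]
 [-200.2   81.2  180.2]
 [-198.4   86.4  184.5]]
```

The lever is upright (knob at y≈86, z≈178), but the fingers rode up onto the ball: the tip is at z=183 where I commanded 168. I'll back off, go lower and push on again, logging the force vector.

```bash
cat >> h.py <<'E'
def rep(t=''):
    c,s=np.cos(_y),np.sin(_y); f=np.array(current_force()); 
    print(t,loc(np.array([current_position()]),_p['c'],_y)[0].round(1),'F',[round(float(v),1) for v in (c*f[0]+s*f[1],-s*f[0]+c*f[1],f[2])],round(current_t(),2))
o=None
E
python3 - <<'E'
from h import *
o=down(int(np.load('sg.npy')))
move_linear(W(-192.5,45,184),o,v=80); rep('back')
move_linear(W(-192.5,45,163),o,v=80); rep('low')
for a in np.radians([-3,3,8]):
    ky,kz=85+78*np.sin(a),100+78*np.cos(a)
    s=move_linear(W(-192.5,ky-23.5,kz-13),o,v=30,stop_force=12); rep((np.degrees(a).round(),s))
    if s: break
snap('side','side2');snap('wrist','wrist2')
cv2.imwrite('pics/v2.png',np.hstack([cv2.resize(cv2.imread('pics/side2.png')[180:300,230:350],(400,400)),cv2.resize(cv2.imread('pics/wrist2.png'),(400,400))]))
E
```

```text
back [-192.7   45.   183.7] F [0.7, -0.6, 1.0] 7.53
low [-192.8   45.5  162.7] F [0.1, -0.6, -0.6] 7.95
(np.float64(-3.0), False) [-192.4   57.5  165.1] F [0.5, 0.3, 0.1] 8.52
(np.float64(3.0), False) [-192.5   65.8  164.9] F [-0.2, 0.2, 0.2] 8.94
(np.float64(8.0), False) [-192.6   72.7  164.2] F [-0.6, 0.6, -0.3] 9.32
```

View pics/v2.png

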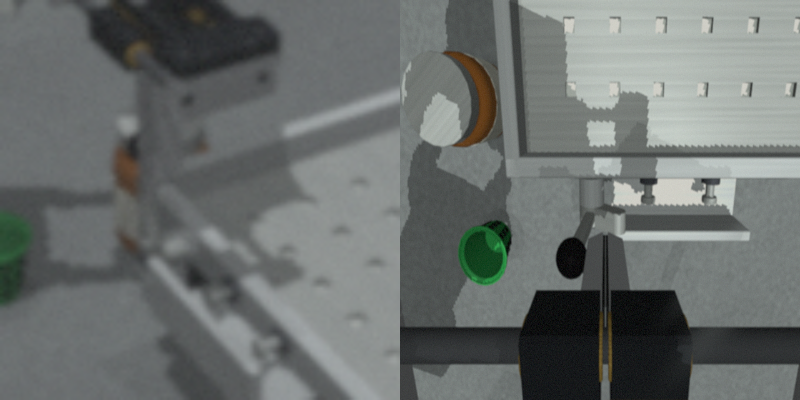

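The wrist view shows the black knob at (570,257), past upright on the +y side of the fingers, with almost no force. I'll carry on with the arc.

```bash
python3 - <<'E'
from h import *
o=down(int(np.load('sg.npy')))
for a in np.radians([14,20,26,32,38,43,47,50]):
    ky,kz=85+78*np.sin(a),100+78*np.cos(a)
    s=move_linear(W(-192.5,ky-23.5,kz-(13-6*a)),o,v=35,stop_force=8); rep((np.degrees(a).round(),s))
    if s: break
snap('wrist','wrist3')
cv2.imwrite('pics/v3.png',cv2.imread('pics/wrist3.png')[100:400,100:500])
E
```

```text
(np.float64(14.0), False) [-192.5   80.8  164.1] F [-1.0, 0.8, 0.7] 9.79
(np.float64(20.0), False) [-192.6   88.6  162.3] F [0.3, -0.8, 0.0] 10.17
(np.float64(26.0), False) [-192.7   96.1  159.7] F [-0.1, 0.2, -0.4] 10.54
(np.float64(32.0), False) [-192.7  103.2  156.3] F [-0.2, -0.0, 0.0] 10.92
(np.float64(38.0), False) [-192.7  109.9  152.2] F [0.8, 0.3, -0.6] 11.29
(np.float64(43.0), False) [-192.7  115.   148.3] F [-0.1, -1.4, 0.1] 11.62
(np.float64(47.0), False) [-192.7  118.8  144.9] F [-0.5, 0.4, -0.5] 11.93
(np.float64(50.0), False) [-192.7  121.5  142.2] F [-0.3, -0.9, -0.4] 12.18
```

View pics/v3.png

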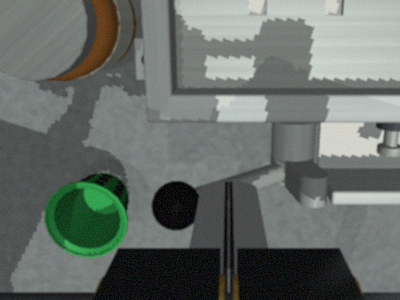

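The knob at (177,205) in the crop is out past the fingers, with the arm leaning outwards and the lobe clear. I'll lift off, measure the knob, and go to the front of the tab.

```bash
python3 - <<'E'
from h import *
import h
o=down(int(np.load('sg.npy')))
move_linear(W(-192.5,110,215),o,v=120)
move_linear(W(-240,0,215),o,v=150); rep()
c,y=h._p['c'],h._y
for n in('scene','side'):
    p,d,m=snap(n,n+'4'); Q=loc(cloud(d,m).reshape(-1,3),c,y)
    s=(d.ravel()>0)&(np.abs(Q[:,0]+192)<20)&(Q[:,1]>70)&(Q[:,1]<180)&(Q[:,2]>125)&(Q[:,2]<200)
    print(n,s.sum(),np.percentile(Q[s],[2,50,98],axis=0).round(1).tolist())
move_linear(W(-240,0,86),o,v=100); rep('front')
s=move_linear(W(-205,0,86),o,v=12,stop_force=3); rep(('touch',s))
E
```

```text
[-239.9    0.5  214.8] F [-0.2, -0.4, 0.1] 13.94
scene 316 [[-198.3, 73.4, 125.7], [-188.0, 129.0, 140.8], [-180.9, 151.8, 160.8]]
side 160 [[-203.4, 72.8, 125.3], [-196.9, 127.1, 138.4], [-187.1, 147.5, 160.9]]
front [-239.6   -0.3   86.5] F [0.1, 0.5, -0.3] 15.48
('touch', True) [-218.8    0.3   85.5] F [-0.4, 0.6, 0.1] 17.24
```

The knob reaches y≈152 and z≈161, which is fully over. Contact is at x≈-218 (the tab should be at -217). Now a slow push to the stop.

```bash
python3 - <<'E'
from h import *
o=down(int(np.load('sg.npy')))
for x in(-214,-210,-206,-203,-201,-199,-197,-195,-193,-191):
    s=move_linear(W(x,0,86),o,v=12,stop_force=15); rep((x,s))
    if s: break
    f=np.array(current_force())
    if np.linalg.norm(f)>26: break
hold(0.6); rep('held'); 
snap('wrist','wrist5'); cv2.imwrite('pics/v5.png',cv2.imread('pics/wrist5.png'))
E
```

```text
(-214, False) [-216.9    0.5   85.3] F [-5.6, 0.0, 1.8] 17.82
(-210, False) [-213.4    0.5   85.3] F [-6.6, -1.3, 2.6] 18.31
(-206, False) [-210.1    0.5   85.4] F [-8.8, -1.5, 3.5] 18.79
(-203, False) [-207.6    0.5   85.3] F [-9.1, 0.1, 4.3] 19.19
(-201, False) [-205.9    0.5   85.4] F [-9.8, -1.7, 6.3] 19.51
(-199, False) [-204.3    0.5   85.4] F [-10.1, -2.0, 6.0] 19.82
(-197, False) [-202.6    0.5   85.4] F [-10.6, -1.4, 6.4] 20.14
(-195, False) [-202.7    0.5   85.4] F [-15.1, -3.4, 8.8] 20.46
(-193, False) [-202.7    0.5   85.4] F [-18.6, -4.3, 12.1] 20.77
(-191, False) [-202.8    0.5   85.4] F [-22.9, -3.8, 15.6] 21.09
held [-202.8    0.5   85.4] F [-24.1, -4.4, 15.3] 21.69
```

View pics/v5.png

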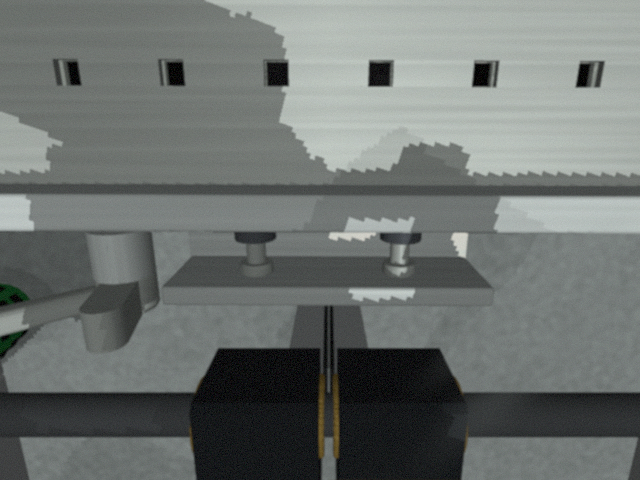

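The screw heads at (256,268) and (399,268) are against the tab, the holes are open, and the lever is over on the left. The tool stopped dead at x=-202.7 while the force rose, so the shutter is at its stop. I'll check the bystanders and hand in.

```bash
python3 - <<'E'
from h import *
p,d,m=snap('side','side6'); p0=np.load('pics/side0.npz')['p']
for lo,hi,n,sl in(((40,80,40),(85,255,255),'green cup',np.s_[230:280,200:250]),((5,100,60),(22,255,255),'brush handle',np.s_[340:410,330:420]),((5,100,50),(15,255,255),'jar',np.s_[200:270,250:300])):
    for q in(p0,p):
        k=cv2.inRange(cv2.cvtColor(np.ascontiguousarray(q[sl]),cv2.COLOR_RGB2HSV),lo,hi); v,u=np.nonzero(k); print(n,len(u),u.mean().round(1) if len(u) else None,v.mean().round(1) if len(u) else None)
rep('final'); job_done()
E
```

```text
green cup 449 26.5 24.8
green cup 441 26.6 25.3
brush handle 0 None None
brush handle 0 None None
jar 43 17.8 30.3
jar 0 None None
final [-202.8    0.5   85.4] F [-22.3, -4.2, 16.0] 21.79
the job is handed in; nothing more can be done
```

The cam lever is flipped fully over, and the fingers are holding the shutter open against its stop screws. I handed the job in at 21.8 s; it gives no verdict back.

- **Lever:** On the first push the fingers rode up onto the knob and slipped off. The tool force reached about 56 N, then released with the lever upright. I backed off, went in lower and finished the flip with about 1 N. The last depth check put the knob's outer edge at y≈150 mm and its top at z≈161 mm, which is fully over. I did this before touching the shutter.
- **Shutter:** I pushed at 12 mm/s. The reaction rose smoothly from 6 to 11 N over about 16 mm. The tool then stopped dead at x=-202.7 mm while the force climbed to about 22–24 N, which means it was on the stop. The wrist picture shows the tab against both screws with the holes open.
- **Bystanders:** The cup has not moved (within 1 pixel). My colour checks failed for the other two: the brush mask found nothing in either picture, and the jar mask found nothing in the last one. The arm was not commanded near either, and the jar stood in its place in the later wrist pictures I viewed, the last at about 12 s.

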